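Put the seasonings, lemon and garlic away in their containers

TASK

Clear up after cooking: put the lemon in the blue fruit bowl, put the garlic in the terracotta garlic keeper and then close the keeper with its wooden lid, seated flat, and stand the loose spice jar and the salt shaker upright in the two empty bays of the wooden seasoning caddy - the spice jar in the middle, right beside the matching jar that already stands there, and the salt in the free end bay. Leave the matching jar in its bay, and keep clear of the glass tumbler: it stays standing where it is.

Things in the scene. Friction and masses are not known exactly. Their poses are not given: they have to be found in the camera images.
- spice_jar: Loose clear spice jar with red screw cap and brown label, round and upright, 106 mm tall; body 42 mm across, cap 45 mm across from 85 to 106 mm above the base. Starts standing on the worktop. Origin: centre of the underside, z up along the jar.
- salt: Salt shaker: clear glass with a grey domed cap, round and upright, 90 mm tall; body 44 mm across at 30 mm above the base, narrowing upward to about 34 mm; cap 34 mm across from 66 to 84 mm. Starts standing on the worktop. Origin: centre of the underside, z up.
- lemon: Yellow lemon lying on the worktop, 71 mm long along its x, 53 mm wide along its y, 51 mm high. Origin: on its underside as it lies at the start, below its middle (it may roll when released in the bowl).
- garlic: Pale pink whole garlic bulb standing on its root end, 56 mm across and 56 mm high with a narrowing neck; widest about 22 mm above the base. Origin: centre of the underside, z up.
- keeper_lid: Loose round lid of the garlic keeper, dark wood: plug 98 mm across and 8 mm deep below, disc 128 mm across from 8 to 18 mm, turned knob 30 mm across from 22 to 46 mm on a thinner stem. Starts lying on the worktop, plug down, knob up. Origin: centre of the plug's underside, z up.
- keeper: Garlic keeper: open round terracotta pot with a row of vent holes, 120 mm across outside, bore 112 mm, rim 72 mm above the worktop, inner floor 6 mm above it. Stands loose (0.7 kg). Origin: centre of the underside, z up. With the lid seated on the rim, the lid's origin is 64 mm above this origin.
- bowl: Blue ceramic fruit bowl, empty, round, 180 mm across at the rim and 65 mm high, inner floor about 5 mm above the worktop, 4 mm walls that flare outward. Stands loose (0.7 kg). Origin: centre of the underside, z up.
- caddy: Wooden seasoning caddy, open topped, 74 mm (its x) by 210 mm (its y), 48 mm high, walls and floor 6 mm: three square bays of 62 mm in a row, centred at y = -68, 0 and +68 mm. The bay at y = +68 mm holds the matching jar; the other two are empty. Stands loose (0.7 kg). Origin: centre of the underside, z up.
- twin_jar: The matching spice jar, same size and look as the loose one (red cap, brown label, 45 mm across, 106 mm tall), standing in the end bay of the caddy at the caddy's y = +68 mm. It stays there. Origin: centre of the underside, z up.
- tumbler: Clear glass tumbler, 80 mm across and 91 mm tall, standing empty on the worktop to the left of the work. It must not be moved or tipped. Origin: centre of the underside, z up.

How it is judged (in metres and radians):
At the end, for the whole second after the job is handed in: Lemon in the bowl; garlic in the keeper, lid seated flat on it within 10 mm; loose spice jar in the caddy's middle bay and salt in the empty end bay, each upright on the floor within 13 mm of the bay's centre; matching jar still in its end bay; containers upright; all at rest (horizontal distance between lemon and bowl below 0.075 m and z of lemon in the frame of bowl below 0.075 m and angle between each of bowl, keeper, caddy's own z axis and vertical below 0.1 rad and horizontal distance between garlic and keeper below 0.056 m and z of garlic in the frame of keeper below 0.064 m and horizontal distance between keeper_lid and keeper below 0.01 m and z of keeper_lid in the frame of keeper between 0.06 and 0.068 m and angle between keeper_lid's own z axis and vertical below 0.08 rad and y of spice_jar in the frame of caddy between -0.013 and 0.013 m and x of spice_jar in the frame of caddy between -0.013 and 0.013 m and z of each of spice_jar, salt, twin_jar in the frame of caddy below 0.012 m and angle between each of spice_jar, salt, twin_jar's own z axis and vertical below 0.12 rad and y of salt in the frame of caddy between -0.081 and -0.055 m and x of salt in the frame of caddy between -0.013 and 0.013 m and y of twin_jar in the frame of caddy between 0.055 and 0.081 m and linear speed of each of lemon, garlic, keeper_lid, spice_jar, salt below 0.02 m/s); the robot touches nothing.
It fails at once if the glass tumbler is shifted by more than 20 mm or tipped (distance of tumbler from where it was at the start of the episode above 0.02 m or angle between tumbler's own z axis and vertical above 0.25 rad).
It also fails if it takes over 136 s, if anything falls off the work surface, if the arm or the gripper's body presses on something with over 40 N, if the wrist force passes 120 N, or if a joint passes its speed limit or range.

ROBOT

A 7-joint arm with a two-finger parallel gripper is mounted at the origin on the work surface; the furniture and walls round the work are solid. World frame = base frame: x ahead of the robot, y to its left, z up, the work surface at z = 0. Lengths are in m, angles in degrees, forces in N, time in s.
With the tool pointing down it reaches from about 0.4 to 0.875 m from the base axis. Payload 4.4 kg.
Tool frame: the origin (TCP) lies at the very end of the fingers, on their centre line; the grasp point (between the pads) lies 19 mm behind it; z points along the fingers, y is the line along which they close (so a half turn about z gives the same grasp; the last joint's range is limited). The gripper opens to 85 mm and grips with 20 to 120 N. Pads are 22 mm wide; open, the fingers measure 114 mm over their backs; the gripper's body (76 mm by 85 mm) begins 54 mm behind the grasp point. The pads swing forward as they close: fully open they stand 13 mm farther back than shut.
Start: joints at [71.746, 36.005, 2.206, 86.941, -1.547, 57.084, -1.146], TCP at [0.163, -0.629, 0.231] pointing down, gripper open.
Joint ranges: [-175.42, 175.42], [-21.48, 121.26], [-71.46, 75.88], [10.55, 141.38], [-63.04, 243.04], [13.31, 113.54], [-168.57, 168.57]. Speed limits (degrees/s): [147.25, 147.25, 180, 180, 180, 180, 180].

INTERFACE

Orientations are given as a 3x3 rotation matrix whose columns are the frame's x, y, z axes.
In Python, from rig import * gives the robot as it stands.
- The arm moves only by the tool jog_arm, never from a script. Its argument "increments" is a list of rows, each an object with "grip": the opening, from 0 (shut) to 1 (fully open); "linear": the shift along the world's x, y, z in m, a list of three; "twist": the turn about the world's z in rad. In form: [{"grip": grip, "linear": [dx, dy, dz], "twist": twist}, ...]. A call has 1 to 8 rows; each row shifts and turns the commanded pose from where the row before left it; what a row does not reach is not made up. A row lasts 1/8 s, in which the tool goes at most 62.5 mm and 10.7 degrees, less where a joint would pass 70% of its speed; a pose out of reach is approached as far as the arm can. A call is refused whole if a number of a shift passes 0.0625 or a number of a turn 0.188, either way. A call with a gripper value outside its range is refused whole. The fingers move at their own pace and stop on an object; "force" is the grip in N (left out, the last holds). Time passes only in rows, so rows that do not move let the fingers close. It gives the time, the measured TCP pose, the force, the opening and the grip force at its end, in the units of the state.
- get_obs(): the state, without advancing time (a new reading comes with each control period).
- capture(name): name is "scene" or "top"; returns a dict with "color" (420x560x3 uint8, blue, green, red), "range_z" (420x560 float32, m along the optical axis (not along the pixel's ray), 0 where there is no reading), "camera_matrix" (3x3 intrinsics, pixels), "distortion" ([k1, k2, p1, p2, k3] as OpenCV has them; the pictures are not rectified), "rvec" (rotation vector, rad) and "tvec" (3), from world to camera coordinates, as OpenCV has them. Camera axes: x right, y down, z forward; pixel columns grow to the right and rows downward; lengths in m; the calibration is good to about 2 mm. A picture is of the moment at which its call begins.
- close_job(): hands the job in; it is judged then, once.
The state is a dict: "time_s": time; "joint_positions": joint angles; "joint_vel": joint speeds; "effort": joint torques, N m; "ee_pos": TCP position; "orientation": TCP orientation; "wrist_force": force on the tool from outside, world axes, zero at the start; "wrist_torque": the same for the moment, N m; "gripper_width": opening from 0.0 (shut) to 1.0 (fully open); "grasp_force": force on a finger pad.
Only numpy, scipy, OpenCV 4.12 (cv2) and the standard library are available. Lean on these libraries where they do the work, as an engineer would, in place of code of your own. Each camera call takes 0.05 s, during which the arm holds its last target. There are 200 camera calls.

## Working session

There is one attempt and no reset: what is moved stays moved. The work goes in short steps, Python scripts to look and compute and a tool call to move; the robot and the scene stay as the last step left them, time stands still between calls to the robot, and variables do not carry over. Pictures are saved under pics/ and viewed, at most 14 in all, crops included, and the job is handed in when it is done.

Besides the shell and the picture viewer there is one more tool, called after "Request:" as a command line: name --argument value ..., lists and objects as JSON in quotes. jog_arm: Moves the arm, as the interface text tells. Its arguments: {"type":"object","properties":{"increments":{"type":"array","items":{"type":"object","properties":{"grip":{"type":"number"},"linear":{"type":"array","items":{"type":"number"}},"twist":{"type":"number"}}}},"force":{"type":"number"}},"required":["increments"]}

```bash
ls; mkdir -p pics; cat > h.py <<'E'
from rig import *
import numpy as np, cv2
def cap(n,f):
    c=capture(n); cv2.imwrite(f'pics/{f}.png',c['color']); np.savez(f'pics/{f}.npz',**c); return c
def cloud(c):
    z=c['range_z']; h,w=z.shape
    u,v=np.meshgrid(np.arange(w),np.arange(h))
    p=cv2.undistortPoints(np.stack([u,v],-1).reshape(-1,1,2).astype(np.float32),c['camera_matrix'],c['distortion']).reshape(h,w,2)
    P=np.dstack([p[...,0]*z,p[...,1]*z,z]); R=cv2.Rodrigues(c['rvec'])[0]
    W=(P-np.ravel(c['tvec']))@R; W[z==0]=np.nan
    return W
E
python3 - <<'E'
from h import *
for n in('scene','top'):
    c=cap(n,n+'0'); R=cv2.Rodrigues(c['rvec'])[0]; print(n,-R.T@np.ravel(c['tvec']),R[2])
o=get_obs(); print(o['time_s'],o['ee_pos'],o['orientation'],o['gripper_width'])
E
```

```text
pics
scene [-0.29362165  0.52724424  0.79216681] [ 0.68758889 -0.40327254 -0.60381518]
top [0.34762592 0.02797592 1.2021984 ] [ 0.16576114  0.01677513 -0.98602324]
0.1 [ 0.1624594  -0.62877643  0.23048364] [[ 9.68224127e-01  2.50083656e-01 -4.52366359e-04]
 [ 2.50084064e-01 -9.68222660e-01  1.68586749e-03]
 [-1.63834549e-05 -1.74542719e-03 -9.99998477e-01]] 1.002388689142224
```

View pics/scene0.png

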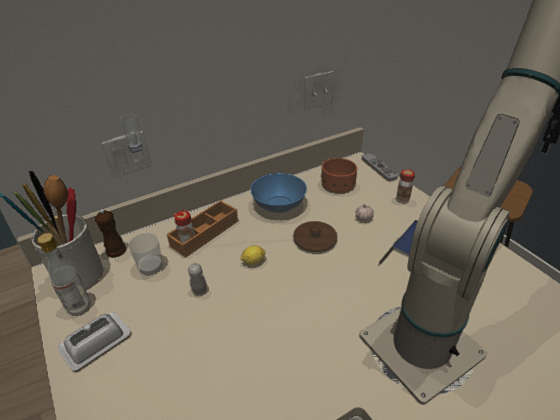

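View pics/top0.png

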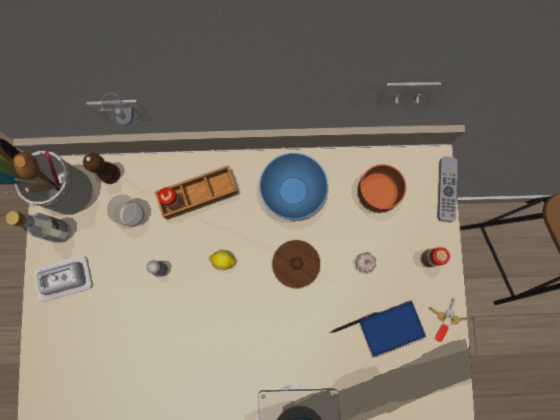

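Both views show everything. In the top view: loose jar cap (440,257), salt (157,268), lemon (222,260), garlic (366,262), lid (296,264), keeper (382,188), bowl (293,187), caddy (198,192) with twin jar (167,196) and tumbler (127,210).

```bash
cat >> h.py <<'E'
def sel(W,u0,u1,v0,v1,z0,z1):
    p=W[v0:v1,u0:u1].reshape(-1,3); return p[(p[:,2]>z0)&(p[:,2]<z1)]
def rep(n,p):
    if len(p)<3: print(n,'none');return
    q=p[:,:2].astype(np.float32)*1000
    c,r=cv2.minEnclosingCircle(q); m=cv2.minAreaRect(q)
    print(n,len(p),'circ',np.round(c,1),round(r,1),'rect',np.round(m[0],1),np.round(m[1],1),round(m[2],1),'med',np.round(np.median(p*1000,0),1),'zmax',round(p[:,2].max()*1000,1))
E
python3 - <<'E'
from h import *
W=cloud(np.load('pics/top0.npz'))
for a in [('jar',420,460,240,275,.095,.12),('salt',140,175,255,285,.07,.1),('saltall',140,175,255,285,.03,.1),('lemon',200,245,243,277,.012,.07),('lemtop',200,245,243,277,.04,.07),('garlic',350,382,245,280,.012,.07),('gtop',350,382,245,280,.045,.07),
 ('lid',265,328,235,295,.010,.025),('knob',280,312,248,280,.035,.06),('keeper',352,412,160,217,.062,.085),('bowl',252,335,148,228,.055,.08),('caddy',150,245,160,222,.040,.06),('twin',150,185,180,212,.095,.12),('tumbler',100,152,190,232,.08,.11),('pepper',80,125,145,190,.02,.4),('remote',430,465,150,225,.01,.06),('tray',30,95,250,305,.01,.1),('wall',200,400,120,155,.02,.3)]:
    rep(a[0],sel(W,*a[1:]))
W=cloud(np.load('pics/scene0.npz'))
for a in [('S salt',185,210,258,298,.07,.1),('S jar',390,420,165,207,.09,.12),('S knob',300,335,220,250,.035,.06)]: rep(a[0],sel(W,*a[1:]))
E
```

```text
jar 284 circ [ 430.3 -358.9] 23.3 rect [ 429.2 -358.3] [44.4 42.3] 84.2 med [ 429.8 -356.8  105.5] zmax 111.6
salt 147 circ [421.2 358.7] 17.7 rect [420.9 358.9] [33.6 31.5] 74.1 med [421.1 356.   85.2] zmax 92.0
saltall 255 circ [418.7 356.6] 20.5 rect [419.1 356. ] [39.5 37.9] 31.3 med [418.6 350.4  78.7] zmax 92.0
lemon 387 circ [437.2 189.4] 35.3 rect [437.4 188.2] [58.2 54.1] 42.6 med [436.  186.7  42.5] zmax 54.4
lemtop 240 circ [436.8 187.8] 24.6 rect [436.6 187.1] [44.  47.6] 9.4 med [436.6 186.8  45.6] zmax 54.4
garlic 331 circ [ 422.4 -185.7] 28.3 rect [ 421.6 -185.7] [53.8 52.1] 50.3 med [ 421.5 -183.4   36.2] zmax 59.5
gtop 24 circ [ 420.4 -182.4] 9.4 rect [ 420.7 -183.9] [18.5 13.6] 8.8 med [ 422.  -183.5   46.9] zmax 59.5
lid 1719 circ [424.   -3.1] 64.1 rect [423.9  -3.5] [124.9 125.8] 43.9 med [422.3  -3.2  17.4] zmax 24.3
knob 104 circ [423.3  -2.9] 14.8 rect [423.9  -3.2] [27.8 28. ] 25.5 med [423.8  -3.6  44. ] zmax 48.9
keeper 303 circ [ 615.4 -234.3] 61.5 rect [ 614.7 -234.3] [118.7 120.4] 43.0 med [ 615.8 -238.3   70.1] zmax 77.4
bowl 589 circ [625.1  -1.4] 89.9
[... 442 characters left out ...]
 [120.9 140.6] 1.9 med [685.3 505.5  63.5] zmax 152.2
remote 1079 circ [ 619.1 -425.2] 91.7 rect [ 619.5 -423.5] [ 49.  182.9] 84.5 med [ 615.2 -423.2   16.4] zmax 25.2
tray 1002 circ [397.6 628.6] 83.1 rect [397.9 627.5] [ 92.5 150.5] 14.5 med [396.3 617.6  32.7] zmax 63.5
wall 5196 circ [748.3 -23.4] 273.9 rect [740.1 -23.4] [ 64.4 547.8] 0.1 med [756.2  -7.2  98.3] zmax 171.6
S salt 148 circ [420.4 359.8] 17.3 rect [417.4 360.8] [32.2 27.5] 61.9 med [413.8 362.   83.7] zmax 91.9
S jar 151 circ [ 431.1 -355.1] 24.3 rect [ 431. -355.] [43.8 46.2] 22.4 med [ 425.4 -348.5  106. ] zmax 111.6
S knob 65 circ [425.   -1.3] 14.5 rect [424.7  -1.1] [22.9 27.3] 55.6 med [422.7   0.7  43.8] zmax 49.5
```

Positions are good enough to move. First, to above the loose jar (430,-358), turning the closing axis to radial.

Request:
jog_arm --force 40 --increments '[{"grip":1,"linear":[0.0335,0.0338,0],"twist":0.0775},{"grip":1,"linear":[0.0335,0.0338,0],"twist":0.0775},{"grip":1,"linear":[0.0335,0.0338,0],"twist":0.0775},{"grip":1,"linear":[0.0335,0.0338,0],"twist":0.0775},{"grip":1,"linear":[0.0335,0.0338,0],"twist":0.0775},{"grip":1,"linear":[0.0335,0.0338,0],"twist":0.0775},{"grip":1,"linear":[0.0335,0.0338,0],"twist":0.0775},{"grip":1,"linear":[0.0335,0.0338,0],"twist":0.0775}]'

```text
time_s: 1.1
ee_pos: [0.4313, -0.3577, 0.231]
orientation: [[0.641, 0.768, -0.0], [0.768, -0.641, 0.0], [-0.0, -0.001, -1.0]]
wrist_force: [0.2, -1.2, 0.6]
gripper_width: 1.002
grasp_force: 0.0
```

```bash
python3 - <<'E'
from h import *
o=get_obs(); R=np.array(o['orientation']); print(o['time_s'],o['ee_pos'],np.degrees(np.arctan2(R[1,1],R[0,1])),R[:,2],o['joint_positions'])
# lemon axis and caddy angle by colour on top image
d=np.load('pics/top0.npz'); W=cloud(d); hsv=cv2.cvtColor(d['color'],cv2.COLOR_BGR2HSV)
m=np.zeros(hsv.shape[:2],bool); m[240:280,198:248]=True
m&=(hsv[...,0]>18)&(hsv[...,0]<36)&(hsv[...,1]>150)
p=W[m]; p=p[p[:,2]>.006]; q=p[:,:2]-p[:,:2].mean(0); w,v=np.linalg.eigh(q.T@q/len(q)); print(len(p),p.mean(0),np.sqrt(w)*1e3,np.degrees(np.arctan2(v[1,1],v[0,1])))
print(np.ptp(q@v,axis=0)*1000)
rep('lem',p)
E
```

```text
1.1 [ 0.43133746 -0.3576731   0.23104623] -39.85443469694822 [-4.46733341e-04  2.88055660e-04 -9.99999859e-01] [ 42.39246041  28.75798241  -8.37259577 101.35050485   5.22579091
  50.29754451  -8.1598313 ]
329 [0.43685843 0.18725232 0.04324843] [11.49306891 15.51032926] 78.2096791936786
[46.05754909 66.08146465]
lem 329 circ [438.5 189.5] 33.1 rect [437.3 188.3] [52.5 51.8] 33.6 med [436.4 186.8  43.9] zmax 54.4
```

Request:
jog_arm --increments '[{"grip":1,"linear":[0,0,-0.05],"twist":0},{"grip":1,"linear":[0,0,-0.05],"twist":0},{"grip":1,"linear":[0,0,-0.05],"twist":0},{"grip":1,"linear":[0,0,-0.034],"twist":0},{"grip":0,"linear":[0,0,0],"twist":0},{"grip":0,"linear":[0,0,0],"twist":0},{"grip":0,"linear":[0,0,0],"twist":0},{"grip":0,"linear":[0,0,0],"twist":0}]'

```text
time_s: 2.1
ee_pos: [0.4315, -0.3597, 0.0489]
orientation: [[0.643, 0.766, 0.002], [0.766, -0.643, -0.002], [0.0, 0.003, -1.0]]
wrist_force: [-0.8, 0.7, 5.0]
gripper_width: 0.506
grasp_force: 36.6
```

Request:
jog_arm --increments '[{"grip":0,"linear":[0,0,0],"twist":0},{"grip":0,"linear":[0,0,0.02],"twist":0},{"grip":0,"linear":[0,0,0.05],"twist":0},{"grip":0,"linear":[0,0,0.05],"twist":0},{"grip":0,"linear":[0,0,0.05],"twist":0}]'

```text
time_s: 2.72
ee_pos: [0.4303, -0.3588, 0.2193]
orientation: [[0.643, 0.766, 0.0], [0.766, -0.643, -0.0], [-0.0, 0.0, -1.0]]
wrist_force: [1.1, -0.5, -1.4]
gripper_width: 0.503
grasp_force: 36.7
```

Request:
jog_arm --increments '[{"grip":0,"linear":[0.0146,0.0474,0],"twist":0.0782},{"grip":0,"linear":[0.0146,0.0474,0],"twist":0.0782},{"grip":0,"linear":[0.0146,0.0474,0],"twist":0.0782},{"grip":0,"linear":[0.0146,0.0474,0],"twist":0.0782},{"grip":0,"linear":[0.0146,0.0474,0],"twist":0.0782},{"grip":0,"linear":[0.0146,0.0474,0],"twist":0.0782},{"grip":0,"linear":[0.0146,0.0474,0],"twist":0.0782},{"grip":0,"linear":[0.0146,0.0474,0],"twist":0.0782}]'

```text
time_s: 3.72
ee_pos: [0.5476, 0.0215, 0.2178]
orientation: [[0.07, 0.998, 0.001], [0.998, -0.07, -0.0], [-0.0, 0.001, -1.0]]
wrist_force: [1.1, -0.6, -0.4]
gripper_width: 0.506
grasp_force: 36.8
```

Request:
jog_arm --increments '[{"grip":0,"linear":[0.0146,0.0474,0],"twist":0.0782},{"grip":0,"linear":[0.0146,0.0474,0],"twist":0.0782},{"grip":0,"linear":[0.0146,0.0474,0],"twist":0.0782},{"grip":0,"linear":[0.0146,0.0474,0],"twist":0.0782},{"grip":0,"linear":[0.0146,0.0474,0],"twist":0.0782},{"grip":0,"linear":[0,0,0],"twist":0},{"grip":0,"linear":[0,0,0],"twist":0}]'

```text
time_s: 4.6
ee_pos: [0.6201, 0.2563, 0.217]
orientation: [[-0.313, 0.95, -0.001], [0.95, 0.313, -0.002], [-0.001, -0.001, -1.0]]
wrist_force: [-0.5, -0.3, -1.8]
gripper_width: 0.505
grasp_force: 36.9
```

```bash
python3 - <<'E'
from h import *
c=cap('scene','scene1'); cap('top','top1')
cv2.imwrite('pics/s1.png',cv2.resize(c['color'][100:300,100:380],None,fx=2.5,fy=2.5))
o=get_obs(); R=np.array(o['orientation']); print(o['ee_pos'],np.degrees(np.arctan2(R[1,1],R[0,1])),R[:,2])
# caddy angle from wood mask, camera far views
d=np.load('pics/top0.npz'); W=cloud(d)
p=sel(W,176,245,160,222,.041,.054); q=p[:,:2].astype(np.float32)*1000; r=cv2.minAreaRect(q); print(r, cv2.boxPoints(r))
d=np.load('pics/scene0.npz'); W=cloud(d); p=sel(W,165,242,200,253,.041,.054); q=p[:,:2].astype(np.float32)*1000; print(cv2.minAreaRect(q))
E
```

```text
[0.62047978 0.25514704 0.21728256] 18.130983371879445 [-1.38762447e-04 -1.77476872e-03 -9.99998415e-01]
((626.7996826171875, 238.7703857421875), (76.01287841796875, 171.6891326904297), 18.35511589050293) [[563.694   308.279  ]
 [617.7599  145.32489]
 [689.9054  169.26178]
 [635.8395  332.21588]]
((673.427490234375, 276.1990051269531), (184.02255249023438, 213.3929443359375), 18.343294143676758)
```

View pics/s1.png

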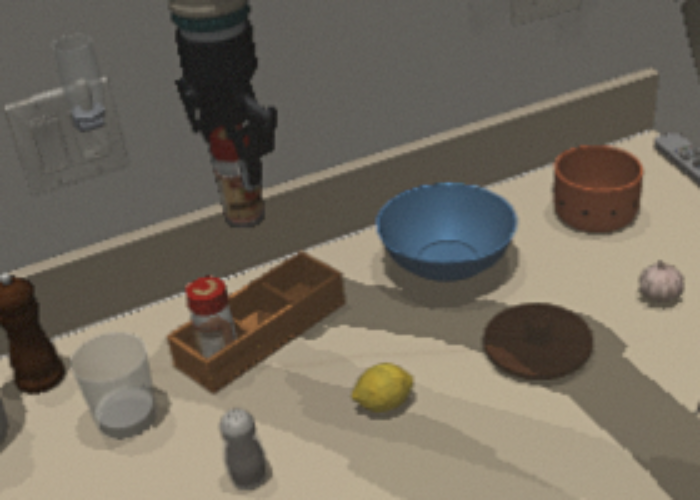

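Jar held upright above the middle bay (crop pixel 240,220 tip; caddy at 260,320). Lower it.

Request:
jog_arm --increments '[{"grip":0,"linear":[0,0.002,-0.05],"twist":0},{"grip":0,"linear":[0,0,-0.05],"twist":0},{"grip":0,"linear":[0,0,-0.03],"twist":0},{"grip":0,"linear":[0,0,-0.02],"twist":0},{"grip":0,"linear":[0,0,-0.005],"twist":0},{"grip":0,"linear":[0,0,0],"twist":0},{"grip":0,"linear":[0,0,0],"twist":0}]'

```text
time_s: 5.58
ee_pos: [0.6214, 0.2597, 0.0639]
orientation: [[-0.313, 0.95, 0.002], [0.95, 0.313, 0.001], [0.0, 0.003, -1.0]]
wrist_force: [0.2, 0.0, -0.8]
gripper_width: 0.503
grasp_force: 37.0
```

```bash
python3 - <<'E'
from h import *
c=cap('scene','scene2')
cv2.imwrite('pics/s2.png',cv2.resize(c['color'][160:270,130:270],None,fx=4,fy=4))
o=get_obs(); print(o['ee_pos'],o['wrist_force'])
E
```

```text
[0.6212623  0.25967775 0.06374606] [ 0.6913063  -0.83081195 -0.95494553]
```

View pics/s2.png

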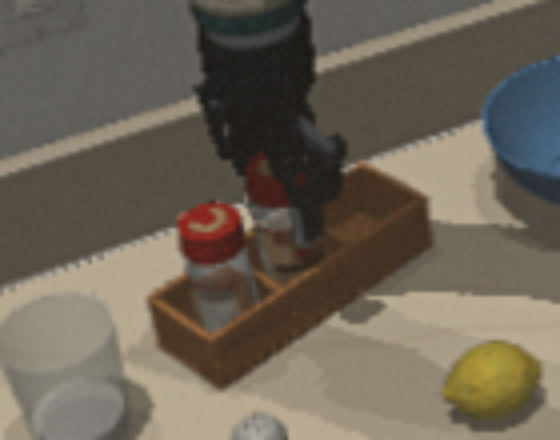

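Jar is inside the middle bay (crop 275,220). Lower, release, retreat.

Request:
jog_arm --increments '[{"grip":0,"linear":[0,-0.002,-0.006],"twist":0},{"grip":0,"linear":[0,0,-0.004],"twist":0},{"grip":0,"linear":[0,0,0],"twist":0},{"grip":0.7,"linear":[0,0,0],"twist":0},{"grip":0.8,"linear":[0,0,0],"twist":0},{"grip":0.8,"linear":[0,0,0.03],"twist":0},{"grip":0.8,"linear":[0,0,0.05],"twist":0},{"grip":1,"linear":[0,0,0.05],"twist":0}]'

```text
time_s: 6.62
ee_pos: [0.6201, 0.2571, 0.1829]
orientation: [[-0.313, 0.95, -0.001], [0.95, 0.313, -0.0], [0.0, -0.001, -1.0]]
wrist_force: [0.7, 0.5, 0.1]
gripper_width: 0.979
grasp_force: 0.0
```

Request:
jog_arm --increments '[{"grip":1,"linear":[-0.04,0.02,0.02],"twist":0.08},{"grip":1,"linear":[-0.04,0.02,0],"twist":0.08},{"grip":1,"linear":[-0.04,0.02,0],"twist":0.08},{"grip":1,"linear":[-0.04,0.02,0],"twist":0.08},{"grip":1,"linear":[-0.04,0.02,0],"twist":0}]'

```text
time_s: 7.25
ee_pos: [0.4191, 0.3577, 0.2021]
orientation: [[-0.596, 0.803, -0.0], [0.803, 0.596, 0.0], [0.0, -0.0, -1.0]]
wrist_force: [0.9, 0.3, -0.6]
gripper_width: 0.999
grasp_force: 0.0
```

```bash
python3 - <<'E'
from h import *
W=cloud(cap('top','top3'))
rep('jar mid',sel(W,183,215,170,205,.09,.13)); rep('twin',sel(W,150,183,180,212,.09,.13))
rep('caddy',sel(W,176,245,160,222,.041,.054));rep('salt',sel(W,140,175,255,285,.07,.1))
o=get_obs(); print(o['ee_pos'],o['wrist_force'])
E
```

```text
jar mid 277 circ [617.6 255.7] 23.2 rect [617.3 255.1] [43.7 44.2] 13.6 med [615.7 253.8 110.6] zmax 116.3
twin 280 circ [596.1 318.7] 23.2 rect [595.8 318.6] [44.3 43.9] 0.6 med [594.1 316.5 111.1] zmax 116.8
caddy 418 circ [624.9 238.3] 92.4 rect [627.4 239.1] [ 76.5 171.7] 18.7 med [617.2 227.2  46.1] zmax 53.8
salt 112 circ [423.1 356.7] 16.6 rect [424.9 355.9] [32.9 22. ] 61.5 med [423.8 353.   85.5] zmax 93.6
[0.41199804 0.36161554 0.20248177] [-5.80707331  2.030697   -0.24483532]
```

Request:
jog_arm --increments '[{"grip":1,"linear":[0,0,0],"twist":0},{"grip":1,"linear":[0,0.001,-0.05],"twist":0},{"grip":1,"linear":[0,0,-0.05],"twist":0},{"grip":1,"linear":[0,0,-0.05],"twist":0},{"grip":1,"linear":[0,0,0],"twist":0},{"grip":0,"linear":[0,0,0],"twist":0},{"grip":0,"linear":[0,0,0],"twist":0},{"grip":0,"linear":[0,0,0],"twist":0}]'

```text
time_s: 8.3
ee_pos: [0.4216, 0.3589, 0.0542]
orientation: [[-0.596, 0.803, 0.003], [0.803, 0.596, 0.002], [0.0, 0.003, -1.0]]
wrist_force: [-0.6, -2.8, 16.6]
gripper_width: 0.383
grasp_force: 39.2
```

Request:
jog_arm --increments '[{"grip":0,"linear":[0,0,0],"twist":0},{"grip":0,"linear":[0,0,0],"twist":0},{"grip":0,"linear":[0,0,0],"twist":0}]'

```text
time_s: 8.68
ee_pos: [0.4215, 0.3589, 0.0543]
orientation: [[-0.596, 0.803, 0.003], [0.803, 0.596, 0.002], [-0.0, 0.003, -1.0]]
wrist_force: [-0.8, -0.6, 8.5]
gripper_width: 0.381
grasp_force: 38.8
```

Request:
jog_arm --increments '[{"grip":0,"linear":[0,0,0.03],"twist":0},{"grip":0,"linear":[0,0,0.06],"twist":0},{"grip":0,"linear":[0,0,0.06],"twist":0},{"grip":0,"linear":[0,0,0.02],"twist":0}]'

```text
time_s: 9.18
ee_pos: [0.4216, 0.3599, 0.2271]
orientation: [[-0.596, 0.803, 0.006], [0.803, 0.596, 0.005], [0.001, 0.008, -1.0]]
wrist_force: [-0.1, -0.6, -1.0]
gripper_width: 0.381
grasp_force: 39.8
```

Request:
jog_arm --increments '[{"grip":0,"linear":[0.0367,-0.0277,0],"twist":-0.0533},{"grip":0,"linear":[0.0367,-0.0277,0],"twist":-0.0533},{"grip":0,"linear":[0.0367,-0.0277,0],"twist":-0.0533},{"grip":0,"linear":[0.0367,-0.0277,0],"twist":-0.0533},{"grip":0,"linear":[0.0367,-0.0277,0],"twist":-0.0533},{"grip":0,"linear":[0.0367,-0.0277,0],"twist":-0.0533},{"grip":0,"linear":[0,0,0],"twist":0},{"grip":0,"linear":[0,0,0],"twist":0}]'

```text
time_s: 10.18
ee_pos: [0.6399, 0.1925, 0.2227]
orientation: [[-0.314, 0.949, -0.001], [0.949, 0.314, 0.001], [0.001, -0.0, -1.0]]
wrist_force: [-0.4, 0.8, -0.3]
gripper_width: 0.379
grasp_force: 39.8
```

```bash
python3 - <<'E'
from h import *
c=cap('scene','scene4')
cv2.imwrite('pics/s4.png',cv2.resize(c['color'][120:270,130:290],None,fx=3.5,fy=3.5))
o=get_obs(); print(o['ee_pos'],o['wrist_force'],o['gripper_width'])
E
```

```text
[0.63957391 0.19328784 0.22281119] [-0.10219299  0.8892591  -1.64012357] 0.383775167489457
```

View pics/s4.png

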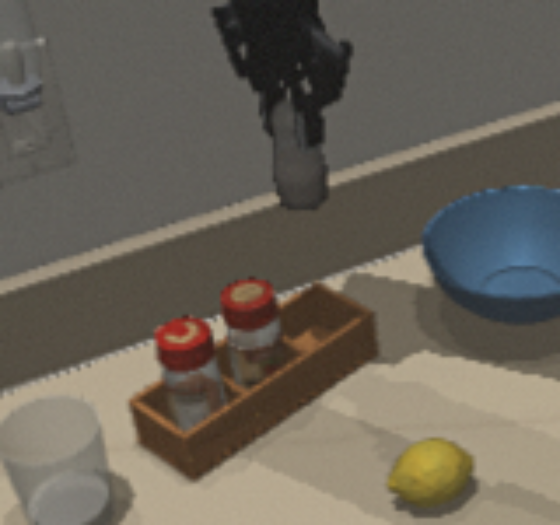

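Salt held upright above the free end bay (crop 310,330).

Request:
jog_arm --increments '[{"grip":0,"linear":[0.002,-0.001,-0.05],"twist":0},{"grip":0,"linear":[0,0,-0.05],"twist":0},{"grip":0,"linear":[0,0,-0.04],"twist":0},{"grip":0,"linear":[0,0,-0.01],"twist":0},{"grip":0,"linear":[0,0,0],"twist":0},{"grip":0,"linear":[0,0,-0.006],"twist":0},{"grip":0,"linear":[0,0,-0.004],"twist":0},{"grip":0,"linear":[0,0,0],"twist":0}]'

```text
time_s: 11.22
ee_pos: [0.6427, 0.191, 0.0626]
orientation: [[-0.313, 0.95, 0.0], [0.95, 0.313, -0.0], [-0.0, 0.0, -1.0]]
wrist_force: [-0.6, 0.0, -1.1]
gripper_width: 0.382
grasp_force: 39.8
```

Request:
jog_arm --increments '[{"grip":0,"linear":[0,0.001,-0.002],"twist":0},{"grip":0,"linear":[0,0,-0.001],"twist":0},{"grip":0.55,"linear":[0,0,0],"twist":0},{"grip":0.7,"linear":[0,0,0],"twist":0},{"grip":0.7,"linear":[0,0,0.03],"twist":0},{"grip":0.7,"linear":[0,0,0.05],"twist":0},{"grip":1,"linear":[0,0,0.05],"twist":0}]'

```text
time_s: 12.1
ee_pos: [0.6423, 0.192, 0.1903]
orientation: [[-0.314, 0.95, -0.001], [0.95, 0.314, -0.0], [0.0, -0.001, -1.0]]
wrist_force: [0.4, 0.2, -0.2]
gripper_width: 0.891
grasp_force: 0.0
```

Request:
jog_arm --increments '[{"grip":1,"linear":[-0.041,-0.001,0],"twist":-0.106},{"grip":1,"linear":[-0.041,-0.001,0],"twist":-0.106},{"grip":1,"linear":[-0.041,-0.001,0],"twist":-0.106},{"grip":1,"linear":[-0.041,-0.001,0],"twist":-0.106},{"grip":1,"linear":[-0.041,0,0],"twist":-0.106},{"grip":1,"linear":[0,0,0],"twist":0},{"grip":1,"linear":[0,0,0],"twist":0}]'

```text
time_s: 12.98
ee_pos: [0.4386, 0.1884, 0.1897]
orientation: [[0.209, 0.978, 0.002], [0.978, -0.209, 0.001], [0.001, 0.001, -1.0]]
wrist_force: [1.0, -0.0, 0.3]
gripper_width: 1.002
grasp_force: 0.0
```

```bash
python3 - <<'E'
from h import *
d=cap('top','top5');W=cloud(d); c=d['color']; cv2.imwrite('pics/t5.png',cv2.resize(c[150:300,100:300],None,fx=3.5,fy=3.5))
rep('jar mid',sel(W,183,212,170,205,.098,.13)); rep('twin',sel(W,150,183,180,212,.098,.13));rep('salt',sel(W,210,240,165,198,.08,.11))
rep('caddy',sel(W,176,245,160,222,.041,.054));rep('lemon',sel(W,200,245,243,277,.012,.07))
o=get_obs(); print(o['ee_pos'],o['wrist_force'])
E
```

```text
jar mid 258 circ [617.3 256.2] 23.1 rect [617.5 255.8] [43.8 43.6] 9.3 med [616.1 254.8 110.7] zmax 116.1
twin 250 circ [595.5 319.5] 23.2 rect [596.4 318.5] [43.2 44.1] 78.6 med [595.7 319.  111.2] zmax 119.1
salt 133 circ [641.2 190.7] 17.4 rect [641. 190.] [31.8 32.3] 24.0 med [639.3 188.2  90.3] zmax 97.9
caddy 387 circ [630.5 228.2] 82.4 rect [631.  228.9] [ 76.  150.6] 18.3 med [627.9 211.4  46. ] zmax 53.8
lemon 92 circ [443.6 173.7] 23.8 rect [446.5 169.7] [47.5 14.1] 35.4 med [443.5 167.3  37.7] zmax 49.9
[0.43890639 0.18830958 0.18953281] [-0.09019248  0.0207574  -0.14382608]
```

View pics/t5.png

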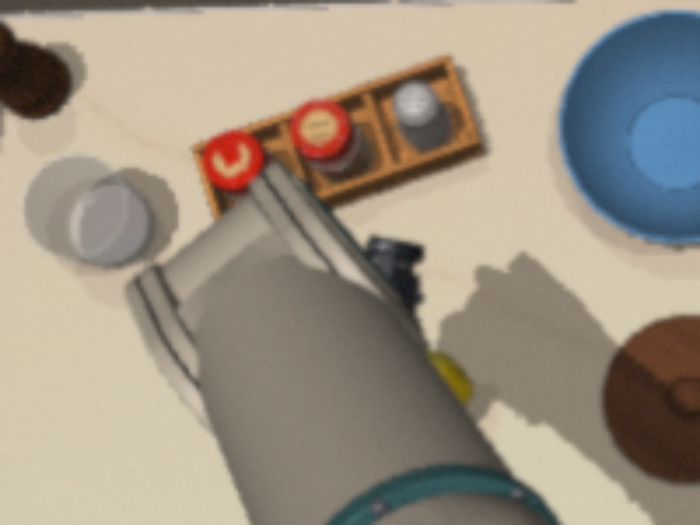

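Caddy: twin jar (235,160 in crop), jar (322,130) and salt (417,105) all stand in their bays. Now the lemon.

Request:
jog_arm --increments '[{"grip":1,"linear":[-0.002,0,-0.05],"twist":0},{"grip":1,"linear":[0,0,-0.05],"twist":0},{"grip":1,"linear":[0,0,-0.05],"twist":0},{"grip":1,"linear":[0,0,-0.025],"twist":0},{"grip":1,"linear":[0,0,-0.01],"twist":0},{"grip":0,"linear":[0,0,0],"twist":0},{"grip":0,"linear":[0,0,0],"twist":0},{"grip":0,"linear":[0,0,0],"twist":0}]'

```text
time_s: 14.02
ee_pos: [0.4367, 0.1883, 0.0051]
orientation: [[0.21, 0.978, 0.002], [0.978, -0.21, 0.001], [0.001, 0.002, -1.0]]
wrist_force: [1.1, 0.2, -0.0]
gripper_width: 0.584
grasp_force: 41.6
```

Request:
jog_arm --increments '[{"grip":0,"linear":[0,0,0],"twist":0},{"grip":0,"linear":[0,0,0.03],"twist":0},{"grip":0,"linear":[0,0,0.05],"twist":0},{"grip":0,"linear":[0,0,0.05],"twist":0},{"grip":0,"linear":[0,0,0.03],"twist":0}]'

```text
time_s: 14.65
ee_pos: [0.436, 0.1884, 0.1668]
orientation: [[0.21, 0.978, 0.002], [0.978, -0.21, 0.001], [0.002, 0.002, -1.0]]
wrist_force: [0.6, 0.4, -1.6]
gripper_width: 0.582
grasp_force: 42.0
```

Request:
jog_arm --increments '[{"grip":0,"linear":[0.0315,-0.0315,0],"twist":0},{"grip":0,"linear":[0.0315,-0.0315,0],"twist":0},{"grip":0,"linear":[0.0315,-0.0315,0],"twist":0},{"grip":0,"linear":[0.0315,-0.0315,0],"twist":0},{"grip":0,"linear":[0.0315,-0.0315,0],"twist":0},{"grip":0,"linear":[0.0315,-0.0315,0],"twist":0},{"grip":0,"linear":[0,0,-0.05],"twist":0},{"grip":0,"linear":[0,0,-0.05],"twist":0}]'

```text
time_s: 15.65
ee_pos: [0.625, -0.0018, 0.0635]
orientation: [[0.211, 0.977, 0.001], [0.977, -0.211, 0.0], [0.0, 0.001, -1.0]]
wrist_force: [0.2, 0.5, -1.2]
gripper_width: 0.586
grasp_force: 42.0
```

Request:
jog_arm --increments '[{"grip":0,"linear":[0,0,-0.03],"twist":0},{"grip":0,"linear":[0,0,0],"twist":0},{"grip":0.75,"linear":[0,0,0],"twist":0},{"grip":0.75,"linear":[0,0,0],"twist":0},{"grip":0.75,"linear":[0,0,0.05],"twist":0},{"grip":0.75,"linear":[0,0,0.05],"twist":0},{"grip":0.75,"linear":[0,0,0.05],"twist":0}]'

```text
time_s: 16.52
ee_pos: [0.625, -0.0009, 0.1876]
orientation: [[0.21, 0.978, 0.002], [0.978, -0.21, 0.0], [0.001, 0.002, -1.0]]
wrist_force: [-0.5, 0.3, -0.6]
gripper_width: 0.749
grasp_force: 0.0
```

Request:
jog_arm --increments '[{"grip":1,"linear":[-0.0338,-0.0307,0],"twist":-0.033},{"grip":1,"linear":[-0.0338,-0.0307,0],"twist":-0.033},{"grip":1,"linear":[-0.0338,-0.0307,0],"twist":-0.033},{"grip":1,"linear":[-0.0338,-0.0307,0],"twist":-0.033},{"grip":1,"linear":[-0.0338,-0.0307,0],"twist":-0.033},{"grip":1,"linear":[-0.0338,-0.0307,0],"twist":-0.033},{"grip":1,"linear":[0,0,0],"twist":0},{"grip":1,"linear":[0,0,0],"twist":0}]'

```text
time_s: 17.52
ee_pos: [0.4231, -0.185, 0.1855]
orientation: [[0.398, 0.918, 0.003], [0.918, -0.398, -0.001], [0.001, 0.003, -1.0]]
wrist_force: [-0.3, -0.2, 0.3]
gripper_width: 1.0
grasp_force: 0.0
```

```bash
python3 - <<'E'
from h import *
d=cap('top','top6');W=cloud(d); d2=cap('scene','scene6')
cv2.imwrite('pics/s6.png',np.hstack([cv2.resize(d2['color'][150:270,230:400],None,fx=2.3,fy=2.3),cv2.resize(d['color'][150:270,235:405],None,fx=2.3,fy=2.3)]))
rep('bowl',sel(W,252,335,148,228,.055,.08)); rep('keeper',sel(W,352,412,160,217,.062,.085))
o=get_obs(); print(o['ee_pos'],o['wrist_force'])
E
```

```text
bowl 601 circ [624.8  -0.8] 89.7 rect [624.6  -1. ] [177.  178.1] 61.7 med [641.5   1.3  62. ] zmax 70.2
keeper 303 circ [ 615.4 -233.8] 60.9 rect [ 615.  -234.6] [118.8 120.3] 42.8 med [ 617.3 -237.2   70. ] zmax 78.0
[ 0.42333893 -0.18426536  0.18501417] [ 0.11049937 -0.24834953  0.66097596]
```

View pics/s6.png

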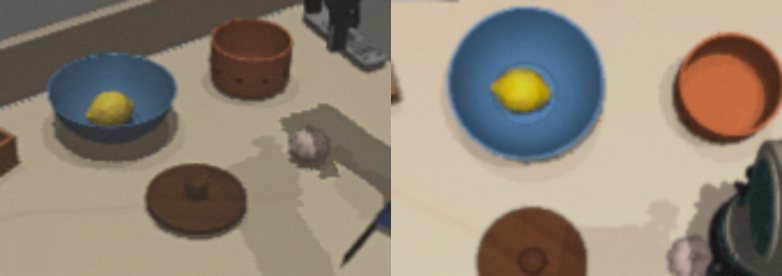

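Lemon lies in the bowl (520,90 in the right half); garlic waits under the gripper. Grip the garlic.

Request:
jog_arm --increments '[{"grip":1,"linear":[-0.001,0,-0.05],"twist":0},{"grip":1,"linear":[0,0,-0.05],"twist":0},{"grip":1,"linear":[0,0,-0.05],"twist":0},{"grip":1,"linear":[0,0,-0.022],"twist":0},{"grip":1,"linear":[0,0,-0.01],"twist":0},{"grip":0,"linear":[0,0,0],"twist":0},{"grip":0,"linear":[0,0,0],"twist":0},{"grip":0,"linear":[0,0,0],"twist":0}]'

```text
time_s: 18.62
ee_pos: [0.4218, -0.1849, 0.0032]
orientation: [[0.397, 0.918, 0.002], [0.918, -0.397, -0.0], [0.001, 0.002, -1.0]]
wrist_force: [1.1, 1.2, 1.3]
gripper_width: 0.622
grasp_force: 41.9
```

Request:
jog_arm --increments '[{"grip":0,"linear":[0,0,0],"twist":0},{"grip":0,"linear":[0,0,0.03],"twist":0},{"grip":0,"linear":[0,0,0.05],"twist":0},{"grip":0,"linear":[0,0,0.05],"twist":0},{"grip":0,"linear":[0,0,0.03],"twist":0}]'

```text
time_s: 19.25
ee_pos: [0.4212, -0.1855, 0.1647]
orientation: [[0.398, 0.917, 0.002], [0.917, -0.398, -0.001], [-0.0, 0.002, -1.0]]
wrist_force: [0.1, -0.5, 0.3]
gripper_width: 0.621
grasp_force: 42.3
```

Request:
jog_arm --increments '[{"grip":0,"linear":[0.0484,-0.0122,0],"twist":0},{"grip":0,"linear":[0.0484,-0.0122,0],"twist":0},{"grip":0,"linear":[0.0484,-0.0122,0],"twist":0},{"grip":0,"linear":[0.0484,-0.0122,0],"twist":0},{"grip":0,"linear":[0,0,0],"twist":0},{"grip":0,"linear":[0,0,0],"twist":0},{"grip":0,"linear":[0,0,-0.05],"twist":0}]'

```text
time_s: 20.12
ee_pos: [0.6164, -0.2346, 0.1158]
orientation: [[0.398, 0.917, 0.007], [0.917, -0.398, -0.003], [0.001, 0.008, -1.0]]
wrist_force: [1.2, -1.5, -0.2]
gripper_width: 0.624
grasp_force: 42.4
```

Request:
jog_arm --increments '[{"grip":0,"linear":[0,0,-0.05],"twist":0},{"grip":0,"linear":[0,0,-0.03],"twist":0},{"grip":0,"linear":[0,0,-0.015],"twist":0},{"grip":0,"linear":[0,0,0],"twist":0}]'

```text
time_s: 20.62
ee_pos: [0.6166, -0.2345, 0.0228]
orientation: [[0.398, 0.917, 0.005], [0.917, -0.398, -0.003], [-0.0, 0.006, -1.0]]
wrist_force: [0.4, -1.1, 21.0]
gripper_width: 0.623
grasp_force: 47.4
```

Request:
jog_arm --increments '[{"grip":0,"linear":[0,0,0.004],"twist":0},{"grip":0,"linear":[0,0,0],"twist":0}]'

```text
time_s: 20.88
ee_pos: [0.6149, -0.2344, 0.0236]
orientation: [[0.398, 0.917, 0.002], [0.917, -0.398, -0.001], [-0.0, 0.003, -1.0]]
wrist_force: [0.1, -0.2, 11.9]
gripper_width: 0.619
grasp_force: 47.0
```

```bash
python3 - <<'E'
from h import *
d2=cap('scene','scene7')
cv2.imwrite('pics/s7.png',cv2.resize(d2['color'][100:220,290:410],None,fx=5,fy=5,interpolation=cv2.INTER_CUBIC))
o=get_obs(); print(o['ee_pos'],o['wrist_force'],o['gripper_width'])
E
```

```text
[ 0.61491666 -0.23436251  0.02361392] [-0.46766217  0.50287585 12.51671764] 0.6217148937241359
```

View pics/s7.png

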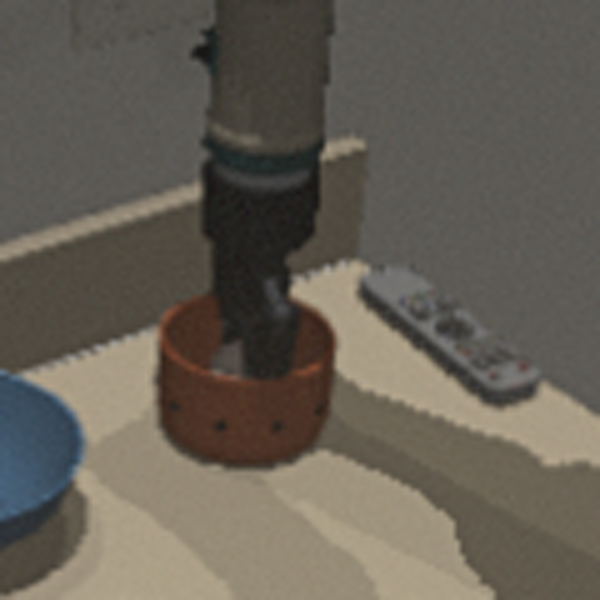

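The gripper stands centred in the pot (crop 250,350), with the finger knuckles probably touching the rim or the garlic touching the floor. Raise a bit and release with a small opening.

Request:
jog_arm --increments '[{"grip":0,"linear":[0,0,0.006],"twist":0},{"grip":0,"linear":[0,0,0],"twist":0}]'

```text
time_s: 21.18
ee_pos: [0.6136, -0.234, 0.0274]
orientation: [[0.398, 0.917, -0.001], [0.917, -0.398, 0.0], [-0.0, -0.001, -1.0]]
wrist_force: [-0.1, 0.8, -0.3]
gripper_width: 0.62
grasp_force: 42.9
```

Request:
jog_arm --increments '[{"grip":0.7,"linear":[0,0,0],"twist":0},{"grip":0.72,"linear":[0,0,0],"twist":0},{"grip":0.72,"linear":[0,0,0],"twist":0}]'

```text
time_s: 21.55
ee_pos: [0.6142, -0.2338, 0.027]
orientation: [[0.398, 0.917, -0.0], [0.917, -0.398, 0.0], [0.0, -0.001, -1.0]]
wrist_force: [-0.5, -0.2, 0.2]
gripper_width: 0.722
grasp_force: 0.0
```

Request:
jog_arm --increments '[{"grip":0.72,"linear":[0,0,0.03],"twist":0},{"grip":0.72,"linear":[0,0,0.06],"twist":0},{"grip":0.72,"linear":[0,0,0.06],"twist":0},{"grip":0.72,"linear":[-0.048,0.058,0],"twist":0},{"grip":0.72,"linear":[-0.048,0.058,0],"twist":0.05},{"grip":0.72,"linear":[-0.048,0.058,0],"twist":0.05},{"grip":0.72,"linear":[-0.048,0.057,0],"twist":0.05}]'

```text
time_s: 22.42
ee_pos: [0.4534, -0.0402, 0.1776]
orientation: [[0.255, 0.967, 0.001], [0.967, -0.255, 0.0], [0.001, 0.001, -1.0]]
wrist_force: [0.9, 0.9, 0.2]
gripper_width: 0.717
grasp_force: 0.0
```

```bash
python3 - <<'E'
from h import *
d=cap('top','top8');W=cloud(d); d2=cap('scene','scene8');W2=cloud(d2)
cv2.imwrite('pics/s8.png',np.hstack([cv2.resize(d2['color'][140:200,300:370],None,fx=5.5,fy=5.5),cv2.resize(d['color'][155:215,345:415],None,fx=5.5,fy=5.5)]))
rep('keeper',sel(W,352,412,160,217,.062,.085))
rep('inside',sel(W,365,402,170,207,.02,.06)); rep('top',sel(W,372,395,177,200,.035,.08))
rep('lid',sel(W,265,328,235,295,.010,.025));rep('knob',sel(W,280,312,248,280,.035,.06))
o=get_obs(); print(o['ee_pos'],o['wrist_force'])
E
```

```text
keeper 306 circ [ 615.4 -234.3] 61.2 rect [ 614.6 -234.3] [118.7 121.2] 42.6 med [ 613.7 -237.4   70.1] zmax 76.5
inside 506 circ [ 613.7 -234.1] 60.0 rect [ 616.9 -240.8] [101.  107.2] 86.2 med [ 613.3 -238.    40.6] zmax 59.7
top 254 circ [ 609.4 -235. ] 26.7 rect [ 610.9 -234.9] [47.2 48.2] 2.4 med [ 608.5 -233.    43.6] zmax 59.2
lid 1294 circ [423.9  -2.8] 64.0 rect [418.4   3.8] [126.9 109. ] 37.7 med [413.8  11.6  17.3] zmax 24.6
knob 107 circ [424.1  -3.2] 15.0 rect [423.3  -2.9] [28.5 28.5] 88.4 med [423.8  -3.7  42.9] zmax 51.3
[ 0.44951404 -0.03701228  0.1776045 ] [ 0.85776965 -0.50561905 -0.5420274 ]
```

View pics/s8.png

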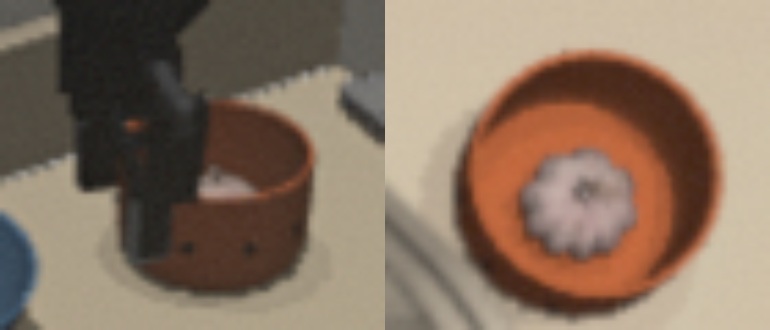

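Garlic stands upright in the keeper (580,205 right half). Now the lid; settle above the knob first.

Request:
jog_arm --increments '[{"grip":0.72,"linear":[0,0,0],"twist":0},{"grip":0.72,"linear":[0,0,-0.05],"twist":0},{"grip":0.72,"linear":[0,0,-0.04],"twist":0},{"grip":0.72,"linear":[0,0,0],"twist":0},{"grip":0.72,"linear":[0,0,0],"twist":0}]'

```text
time_s: 23.15
ee_pos: [0.4559, -0.042, 0.088]
orientation: [[0.257, 0.966, 0.002], [0.966, -0.257, 0.0], [0.001, 0.001, -1.0]]
wrist_force: [0.1, -0.4, 0.7]
gripper_width: 0.719
grasp_force: 0.0
```

Request:
jog_arm --increments '[{"grip":0.72,"linear":[-0.0316,0.0392,0],"twist":0},{"grip":0.72,"linear":[0,0,0],"twist":0},{"grip":0.72,"linear":[0,0,0],"twist":0},{"grip":0.72,"linear":[0,0,-0.04],"twist":0},{"grip":0.72,"linear":[0,0,-0.02],"twist":0},{"grip":0.72,"linear":[0,0,0],"twist":0},{"grip":0.72,"linear":[0,0,0],"twist":0}]'

```text
time_s: 24.02
ee_pos: [0.424, -0.0029, 0.028]
orientation: [[0.257, 0.966, 0.002], [0.966, -0.257, 0.0], [0.001, 0.002, -1.0]]
wrist_force: [0.7, 0.0, -0.1]
gripper_width: 0.72
grasp_force: 0.0
```

Request:
jog_arm --force 60 --increments '[{"grip":0.72,"linear":[0,0,-0.005],"twist":0},{"grip":0.72,"linear":[0,0,0],"twist":0},{"grip":0,"linear":[0,0,0],"twist":0},{"grip":0,"linear":[0,0,0],"twist":0},{"grip":0,"linear":[0,0,0],"twist":0},{"grip":0,"linear":[0,0,0],"twist":0},{"grip":0,"linear":[0,0,0],"twist":0}]'

```text
time_s: 24.9
ee_pos: [0.4237, -0.0026, 0.0231]
orientation: [[0.256, 0.967, 0.002], [0.967, -0.256, -0.0], [0.0, 0.002, -1.0]]
wrist_force: [-1.3, -0.2, 7.9]
gripper_width: 0.332
grasp_force: 58.5
```

Request:
jog_arm --increments '[{"grip":0,"linear":[0,0,0.02],"twist":0},{"grip":0,"linear":[0,0,0.05],"twist":0},{"grip":0,"linear":[0,0,0.05],"twist":0},{"grip":0,"linear":[0,0,0.01],"twist":0},{"grip":0,"linear":[0,0,0],"twist":0}]'

```text
time_s: 25.52
ee_pos: [0.423, -0.003, 0.1524]
orientation: [[0.257, 0.966, 0.001], [0.966, -0.257, -0.001], [-0.0, 0.001, -1.0]]
wrist_force: [-0.1, 0.1, -2.5]
gripper_width: 0.329
grasp_force: 59.5
```

Request:
jog_arm --increments '[{"grip":0,"linear":[0.0319,-0.0386,0],"twist":0},{"grip":0,"linear":[0.0319,-0.0386,0],"twist":0},{"grip":0,"linear":[0.0319,-0.0386,0],"twist":0},{"grip":0,"linear":[0.0319,-0.0386,0],"twist":0},{"grip":0,"linear":[0.0319,-0.0386,0],"twist":0},{"grip":0,"linear":[0.0319,-0.0386,0],"twist":0},{"grip":0,"linear":[0,0,0],"twist":0},{"grip":0,"linear":[0,0,0],"twist":0}]'

```text
time_s: 26.52
ee_pos: [0.613, -0.2328, 0.1497]
orientation: [[0.255, 0.967, -0.004], [0.967, -0.255, 0.001], [0.0, -0.004, -1.0]]
wrist_force: [0.1, 0.4, -2.3]
gripper_width: 0.331
grasp_force: 59.8
```

```bash
python3 - <<'E'
from h import *
W=cloud(cap('top','top9')); d=cap('scene','scene9')
cv2.imwrite('pics/s9.png',cv2.resize(d['color'][80:220,270:410],None,fx=4,fy=4))
o=get_obs(); print(o['ee_pos'],o['wrist_force'],o['gripper_width'])
p=sel(W,345,430,130,225,.12,.175); rep('lid',p)
A=np.c_[p[:,:2],np.ones(len(p))]; print(np.linalg.lstsq(A,p[:,2],rcond=None)[0])
E
```

```text
[ 0.61340001 -0.23226173  0.15105819] [ 0.10438884  0.38584406 -1.64923245] 0.3284332434230155
lid 1348 circ [ 610.9 -233.1] 64.6 rect [ 604.8 -227. ] [127.1 111.3] 44.9 med [ 598.5 -214.   143.6] zmax 174.7
[ 0.00153843 -0.00418978  0.14233704]
```

View pics/s9.png

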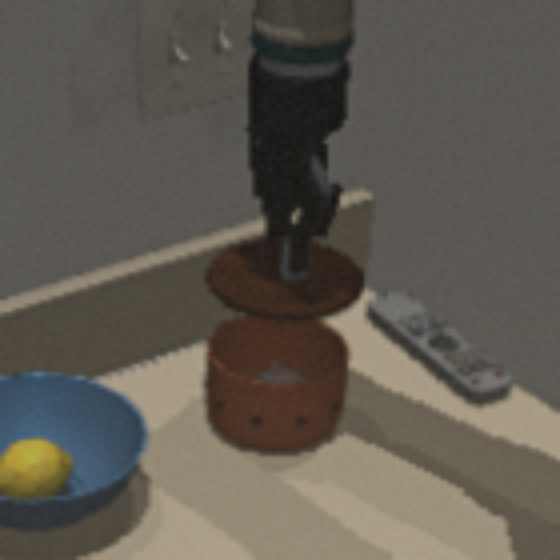

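Lid hangs level above the keeper (crop 285,280 over 277,380). Small correction and lower.

Request:
jog_arm --increments '[{"grip":0,"linear":[0.003,-0.0015,-0.03],"twist":0},{"grip":0,"linear":[0,0,-0.02],"twist":0},{"grip":0,"linear":[0,0,0],"twist":0},{"grip":0,"linear":[0,0,-0.005],"twist":0},{"grip":0,"linear":[0,0,-0.004],"twist":0},{"grip":0,"linear":[0,0,0],"twist":0},{"grip":0,"linear":[0,0,0],"twist":0}]'

```text
time_s: 27.5
ee_pos: [0.6176, -0.2357, 0.0937]
orientation: [[0.256, 0.967, 0.001], [0.967, -0.256, -0.0], [-0.0, 0.001, -1.0]]
wrist_force: [0.1, -0.1, -0.9]
gripper_width: 0.327
grasp_force: 59.8
```

Request:
jog_arm --increments '[{"grip":0,"linear":[0,0.001,-0.003],"twist":0},{"grip":0,"linear":[0,0,-0.002],"twist":0},{"grip":0,"linear":[0,0,-0.002],"twist":0},{"grip":0,"linear":[0,0,0],"twist":0},{"grip":0,"linear":[0,0,0],"twist":0}]'

```text
time_s: 28.12
ee_pos: [0.6173, -0.2345, 0.0872]
orientation: [[0.256, 0.967, -0.0], [0.967, -0.256, -0.0], [-0.0, -0.0, -1.0]]
wrist_force: [-1.9, 0.7, 6.1]
gripper_width: 0.328
grasp_force: 60.5
```

Contact at the expected height. Release and retreat.

Request:
jog_arm --increments '[{"grip":0.5,"linear":[0,0,0],"twist":0},{"grip":0.6,"linear":[0,0,0],"twist":0},{"grip":0.6,"linear":[0,0,0],"twist":0},{"grip":0.6,"linear":[0,0,0.04],"twist":0},{"grip":0.6,"linear":[0,0,0.06],"twist":0},{"grip":0.6,"linear":[-0.06,0,0.01],"twist":0},{"grip":0.6,"linear":[-0.06,0,0],"twist":0},{"grip":0.6,"linear":[-0.06,0,0],"twist":0}]'

```text
time_s: 29.12
ee_pos: [0.4356, -0.2346, 0.1965]
orientation: [[0.256, 0.967, 0.0], [0.967, -0.256, -0.001], [-0.0, 0.0, -1.0]]
wrist_force: [-0.2, -0.8, -0.1]
gripper_width: 0.599
grasp_force: 0.0
```

Request:
jog_arm --increments '[{"grip":0.6,"linear":[-0.04,-0.04,0],"twist":0},{"grip":0.6,"linear":[0,0,0],"twist":0},{"grip":0.6,"linear":[0,0,0],"twist":0},{"grip":0.6,"linear":[0,0,0],"twist":0}]'

```text
time_s: 29.62
ee_pos: [0.3988, -0.2736, 0.1965]
orientation: [[0.254, 0.967, 0.001], [0.967, -0.254, 0.0], [0.001, 0.001, -1.0]]
wrist_force: [0.2, -0.4, 0.1]
gripper_width: 0.599
grasp_force: 0.0
```

```bash
python3 - <<'E'
from h import *
d=cap('top','topA');W=cloud(d)
cv2.imwrite('pics/tA.png',d['color'])
p=sel(W,345,418,150,225,.072,.095); rep('lid',p)
A=np.c_[p[:,:2],np.ones(len(p))]; print(np.linalg.lstsq(A,p[:,2],rcond=None)[0]); rep('knob',sel(W,360,400,165,205,.1,.13))
rep('keeper low',sel(W,345,418,150,230,.02,.06))
rep('jar mid',sel(W,183,212,170,205,.098,.13)); rep('twin',sel(W,150,183,180,212,.098,.13));rep('salt',sel(W,210,240,165,198,.08,.11));rep('tumbler',sel(W,100,152,190,232,.08,.11));rep('caddy',sel(W,150,245,160,222,.040,.06))
W=cloud(cap('scene','sceneA')); rep('S lid',sel(W,310,370,140,195,.072,.095)); rep('S knob',sel(W,310,370,130,195,.1,.13))
o=get_obs(); print(o['ee_pos'],o['wrist_force'])
E
```

```text
lid 1789 circ [ 615.4 -235.3] 65.1 rect [ 615.3 -235. ] [125.4 128.6] 1.1 med [ 612.5 -232.6   81.1] zmax 92.4
[ 8.74146483e-05 -4.07842261e-03  8.01193002e-02]
knob 106 circ [ 614.7 -234.4] 14.6 rect [ 614.5 -234.7] [26.1 27.7] 83.3 med [ 613.6 -233.3  107. ] zmax 112.4
keeper low 147 circ [ 597.8 -216. ] 55.0 rect [ 585.4 -203.1] [110.   35.8] 43.8 med [ 572.1 -193.5   39.8] zmax 59.5
jar mid 254 circ [618.  255.8] 23.1 rect [617.  255.5] [43.3 42.7] 70.6 med [616.  253.9 111.3] zmax 117.0
twin 261 circ [595.8 318.8] 22.8 rect [595.8 318.7] [43.  44.2] 79.3 med [594.7 318.  111.1] zmax 117.1
salt 134 circ [641.1 189.8] 17.4 rect [640.7 189.5] [31.4 33.6] 74.6 med [638.9 188.6  89.8] zmax 97.7
tumbler 158 circ [569.5 442.2] 40.8 rect [569.4 441.2] [80.1 77.1] 17.8 med [574.8 453.2  87.4] zmax 94.6
caddy 657 circ [619.4 256.7] 110.1 rect [621.3 257.6] [ 76.3 211. ] 18.5 med [614.6 239.1  46.3] zmax 60.0
S lid 787 circ [ 663.  -277.5] 131.3 rect [ 676.4 -249.9] [146.8 249. ] 63.4 med [ 618.1 -230.2   83. ] zmax 94.9
S knob 366 circ [ 692.6 -319.2] 128.3 rect [ 732.4 -289.9] [149.3 253.8] 35.1 med [ 770.5 -272.6  105.2] zmax 129.7
[ 0.39849904 -0.27357521  0.19636055] [0.10452228 0.18904571 0.34110725]
```

View pics/tA.png

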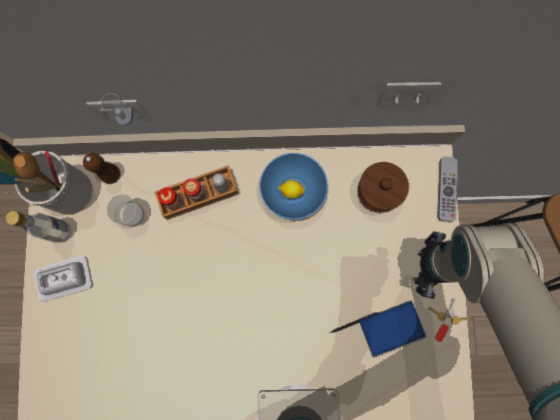

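Everything is in place: the lid is level on the keeper (382,187), the lemon is in the bowl (291,189), the caddy is full, and the tumbler hasn't moved. Handing in.

```bash
python3 -c "
from rig import *
print(close_job())"
```

```text
the job is handed in; nothing more can be done
None
```

I finished and handed in the job at about 30 s on the robot clock, but the hand-in gave no verdict; in the last pictures the lemon, garlic, lid, spice jar and salt were all where they belong, and the tumbler had not moved.

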